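# Tighten and prime the soap dispenser

### The arm

A 6-joint arm with a two-finger parallel gripper is mounted at the origin on the work surface. World frame = base frame: x ahead of the robot, y to its left, z up, the work surface at z = 0. Lengths are in mm, angles in rad, forces in N, time in s.
With the tool pointing down it reaches from about 275 to 750 mm from the base axis. Payload 10.2 kg.
Tool frame: the origin (TCP) lies on the centre line of the jaws, within the pads' length; the fingertips stand 11 mm ahead of it and the grasp point (between the pads) lies 8 mm behind it; z points along the fingers, y is the line along which they close (so a half turn about z gives the same grasp; the last joint's range is limited). The gripper opens to 85 mm and grips with 20 to 120 N. Pads are 22 mm wide; open, the fingers measure 114 mm over their backs; the gripper's body (76 mm by 85 mm) begins 54 mm behind the grasp point. The pads swing forward as they close: fully open they stand 13 mm farther back than shut.
Start: joints at [0.921, 0.313, 1.498, -0, 1.331, -0.223], TCP at [217.342, 477.906, 242.294] pointing down, gripper open.
Joint ranges: [-2.94, 2.94], [-0.97, 2.17], [0.19, 2.56], [-1.23, 4.37], [0.02, 3.11], [-2.88, 2.88]. Speed limits (rad/s): [2.39, 2.39, 3.01, 3.14, 3.14, 3.14].

### API

Orientations are given as a unit quaternion [x, y, z, w].
In Python, from rig import state, read_camera, job_done gives the robot as it stands.
- The arm moves only by the shell command python3 -m creep 'ROWS' [FORCE]. ROWS is JSON, one flat list of numbers, 7 for each row, row after row: the shift along the tool's x, y, z in cm, then the turn, a rotation vector about the tool's x, y, z in degrees, then the opening, from 0 (shut) to 1 (fully open). A call has 1 to 12 rows; each row is the pose to reach, as a shift and turn from the pose commanded when the call began, along the tool's axes at that moment; what a row does not reach only later rows make up. A row lasts 1/8 s, in which the tool goes at most 62.5 mm and 10.7 degrees, less where a joint would pass 70% of its speed; a pose out of reach is approached as far as the arm can. A call with a gripper value outside its range is refused whole. The fingers move at their own pace and stop on an object; FORCE is the grip in N (left out, the last holds). Time passes only in rows, so rows that repeat a pose let the fingers close. It gives the time, the measured TCP pose, the force, the opening and the grip force at its end, in the units of the state.
- state(): the state, without advancing time (a new reading comes with each control period).
- read_camera(name): name is "scene" or "top" or "wrist"; returns a dict with "image" (420x560x3 uint8, blue, green, red), "depth" (420x560 float32, mm along the optical axis (not along the pixel's ray), 0 where there is no reading), "camera_matrix" (3x3 intrinsics, pixels), "dist" ([k1, k2, p1, p2, k3] as OpenCV has them; the pictures are not rectified), "R" (3x3) and "t" (3): a world point X has camera coordinates R X + t; the wrist camera has in their place "tool_from_camera" (4x4, takes a point from camera to tool coordinates, whose origin is the TCP and whose axes are the flange's). Camera axes: x right, y down, z forward; pixel columns grow to the right and rows downward; lengths in mm; the calibration is good to about 2 mm. A picture is of the moment at which its call begins: read the wrist's pose just before it.
- job_done(): hands the job in; it is judged then, once.
The state is a dict: "time": time; "joint_positions": joint angles; "joint_velocities": joint speeds; "joint_efforts": joint torques, N m; "tcp_pos": TCP position; "ee_rot": TCP orientation; "force": force on the tool from outside, world axes, zero at the start; "ft_torque": the same for the moment, N m; "grip_width": finger opening in mm; "gripper_force": force on a finger pad.
Only numpy, scipy, OpenCV 4.12 (cv2) and the standard library are available. Lean on these libraries where they do the work, as an engineer would, in place of code of your own. Each camera call takes 0.05 s, during which the arm holds its last target. There are 200 camera calls.

### The job

Tighten the soap dispenser's brass collar with the turning bar, moving the bar from hole to hole and turning clockwise seen from above until the collar is fully home with its red dot over the red line; turn it only with the bar, never with the gripper itself. Then prime the pump by pressing its black head right down to its stop and letting it rise. Leave the bar lying on the black mat, every soap refill cartridge inside the blue tray, and the other toiletries where they stand.

Things in the scene. Friction and masses are not known exactly. Their poses are not given: they have to be found in the camera images.
- dispenser: Fixed soap dispenser: white jar (100 mm across, top at 59 mm) on a white base plate 150 x 220 x 12 mm. Origin: centre of the plate's underside, on the axis of jar, collar and pump; -x is its front, towards the robot. Tiled splashback 85 mm high at x +63 to +75 mm. Two pipe stubs, 24 mm across, 86 mm high, at y = +100 and -100 mm, x = 0: the bar swings only in front, between them.
- line (a point): Red line on the base plate at the dispenser's front (63 mm in front of the axis), continued up the jar: the red dot stands over it when the collar is fully home.
- collar_c (a point): Centre of the brass ring collar, on its vertical axis, at the height of its holes' centres (80 mm above the table when loose). Collar 84 mm across, 29 mm high (14.5 mm above and below this point). Six radial holes, 17 mm wide, 18 mm high, 25 mm deep (from radius 42 mm in to radius 17 mm), open outwards in its rim, 60 degrees apart.
- collar_h0 (a point): Centre of the mouth of the collar hole that lies under the red dot (dot 10 mm across on the collar's top); the other five holes follow at 60 degree steps round the axis. Moves with the collar.
- collar (a joint): Turn of the collar in rad, growing clockwise seen from above (tightening; it sinks 8 mm a turn). Starts at 0.2 to 1.4, fully home against a hard stop at 4.4, where the red dot stands over the red line at the front. Dry friction about 0.25 N m; stays where it is left.
- pump (a joint): Travel of the pump head in m: 0 up, 0.020 fully down at its stop. Spring: about 2 N to start, 8 N at the stop; it rises again by itself.
- pump_top (a point): Centre of the flat top of the black pump head (40 mm across, 20 mm high), on the collar's axis, 150 mm above the table when up. Press it straight down. A short spout points to the dispenser's +y, 42 mm from the axis.
- bar: Loose turning bar: straight steel rod 10 mm thick and 180 mm long with round ends, lying along its own x, with a square orange grip sleeve 22 x 22 mm and 60 mm long round its middle. Origin at the middle of the sleeve's underside; about 150 g. Either end fits the holes.
- bar_c (a point): Centre of the bar, on its axis, 11 mm above the origin.
- bar_a (a point): Tip of the bar at its +x end (90 mm from the centre).
- bar_b (a point): Tip of the bar at its -x end (90 mm from the centre).
- mat: Fixed black rubber mat, 220 mm (x) by 130 mm (y), 3 mm thick, on the robot's left or right; origin at the centre of its underside. The bar lies here at the start and belongs here at the end.
- tray: Fixed blue open tray for the refills, on the other side: 240 mm (x) by 130 mm (y), walls 4 mm thick and 28 mm high, floor about 4 mm thick; origin at the centre of its underside.
- refill1: Loose red soap refill cartridge (may be absent): rigid block 66 x 34 mm, 44 mm high, with a white cap 14 mm long on its +x end, 80 mm long in all along its x; origin at the centre of its underside; about 100 g. Any face may lie down in the tray.
- refill2: Loose purple soap refill cartridge (may be absent): rigid block 66 x 34 mm, 44 mm high, with a white cap 14 mm long on its +x end, 80 mm long in all along its x; origin at the centre of its underside; about 100 g. Any face may lie down in the tray.
- refill3: Loose magenta soap refill cartridge (may be absent): rigid block 66 x 34 mm, 44 mm high, with a white cap 14 mm long on its +x end, 80 mm long in all along its x; origin at the centre of its underside; about 100 g. Any face may lie down in the tray.
- nailbrush: Bystander, leave it alone: wooden nail brush, 80 x 40 mm, 26 mm high, lying among the refills; origin at the centre of its underside.
- creamjar: Bystander, leave it alone: amber cream jar, 46 mm across, 36 mm high, in front of the dispenser; origin at the centre of its underside.
- shampoo: Bystander, leave it alone: orange shampoo bottle, 60 mm across, 190 mm high; origin at the centre of its underside.
- spraycan: Bystander, leave it alone: dark spray can, 52 mm across, 200 mm high; origin at the centre of its underside.
- toothmug: Bystander, leave it alone: blue mug without handle, 76 mm across, 80 mm high; origin at the centre of its underside.
- conditioner: Bystander, leave it alone: white cream tub, 70 mm across, 75 mm high; origin at the centre of its underside.
- soapdish: Bystander, leave it alone: white soap dish 90 x 60 mm with a cream soap bar, 30 mm high; origin at the centre of its underside.

How it is judged:
By the outcome, as a careful person would: the job done as asked, in the order asked, and still so for the second after the job is handed in, with the robot touching nothing.
Of refill1, refill2, refill3 only 1 to 3 are there at a start; the rules pass over those that are not, and their reading is None.
At some moment in a run one of bar, refill1, refill2, refill3 may be knocked a few centimetres aside while the robot is not near it.
Once in a run the grip may slacken for a moment while it holds something.
It also fails if it takes over 210 s, if anything falls off the work surface, if the arm or the gripper's body presses on something with over 40 N, if the wrist force passes 120 N, or if a joint passes its speed limit or range.

## Working session

There is one attempt and no reset: what is moved stays moved. The work goes in short steps, Python scripts to look and compute and a shell command to move; the robot and the scene stay as the last step left them, time stands still between calls to the robot, and variables do not carry over. Pictures are saved under pics/ and viewed, at most 14 in all, crops included, and the job is handed in when it is done.

```bash
ls; mkdir -p pics
cat > h.py <<'E'
import numpy as np,cv2
from rig import state,read_camera
from scipy.spatial.transform import Rotation as Ro
def cam(n):
    s=state();c=read_camera(n)
    if n=="wrist":
        T=np.array(c["tool_from_camera"]);W=np.eye(4);W[:3,:3]=Ro.from_quat(s["ee_rot"]).as_matrix();W[:3,3]=s["tcp_pos"]
        M=W@T
    else:
        M=np.eye(4);R=np.array(c["R"]);M[:3,:3]=R.T;M[:3,3]=-R.T@np.array(c["t"])
    c["M"]=M;return c
def world(c):
    h,w=c["depth"].shape
    u,v=np.meshgrid(np.arange(w),np.arange(h))
    p=cv2.undistortPoints(np.stack([u,v],-1).reshape(-1,1,2).astype(np.float32),np.array(c["camera_matrix"]),np.array(c["dist"])).reshape(h,w,2)
    P=np.dstack([p,np.ones((h,w))])*c["depth"][...,None]
    X=P@c["M"][:3,:3].T+c["M"][:3,3]
    X[c["depth"]<=0]=np.nan
    return X
def proj(c,X):
    Mi=np.linalg.inv(c["M"]);return cv2.projectPoints(np.float64(X).reshape(-1,1,3),cv2.Rodrigues(Mi[:3,:3])[0],Mi[:3,3],np.array(c["camera_matrix"]),np.array(c["dist"]))[0].reshape(-1,2)
def ray(c,u,v,z):
    p=cv2.undistortPoints(np.float32([[[u,v]]]),np.array(c["camera_matrix"]),np.array(c["dist"])).ravel()
    d=c["M"][:3,:3]@[p[0],p[1],1];o=c["M"][:3,3];return o+d*(z-o[2])/d[2]
def shift(target,R=None):
    "world target -> tool cm from commanded~measured pose"
    s=state();A=Ro.from_quat(s["ee_rot"]);return A.inv().apply(np.array(target)-s["tcp_pos"])/10
E
python3 - <<'E'
from h import *
s=state();print({k:np.round(v,3) for k,v in s.items()});print(Ro.from_quat(s["ee_rot"]).as_matrix().round(3))
for n in("top","scene"):
    c=cam(n);cv2.imwrite(f"pics/{n}0.png",c["image"]);np.savez(f"{n}0.npz",X=world(c),**c)
    print(n,c["M"].round(2).tolist())
c=cam("wrist");print(np.array(c["tool_from_camera"]).round(2).tolist())
E
```

```text
pics
{'time': np.float64(0.0), 'joint_positions': array([ 0.921,  0.313,  1.498,  0.   ,  1.331, -0.223]), 'joint_velocities': array([-0.   , -0.   , -0.001, -0.002, -0.001,  0.   ]), 'joint_efforts': array([-0.0000e+00, -4.1227e+01, -2.5974e+01, -0.0000e+00,  4.0000e-03,
        0.0000e+00]), 'tcp_pos': array([217.173, 477.711, 241.736]), 'ee_rot': array([ 0.212,  0.977, -0.001, -0.   ]), 'force': array([-0.539,  0.544, -0.667]), 'ft_torque': array([-0.037,  0.062, -0.044]), 'gripper_force': np.float64(0.0), 'grip_width': np.float64(85.835)}
[[-0.91   0.414 -0.001]
 [ 0.414  0.91  -0.001]
 [ 0.    -0.001 -1.   ]]
top [[-0.0, -0.98, 0.2, 403.63], [-1.0, 0.0, -0.01, -3.8], [0.01, -0.2, -0.98, 1023.38], [0.0, 0.0, 0.0, 1.0]]
scene [[-0.52, 0.51, -0.68, 1409.14], [0.85, 0.3, -0.43, 505.51], [-0.01, -0.81, -0.59, 813.66], [0.0, 0.0, 0.0, 1.0]]
[[-0.0, -0.96, -0.27, 68.42], [1.0, -0.0, -0.0, 1.02], [-0.0, -0.27, 0.96, -131.92], [0.0, 0.0, 0.0, 1.0]]
```

View pics/top0.png

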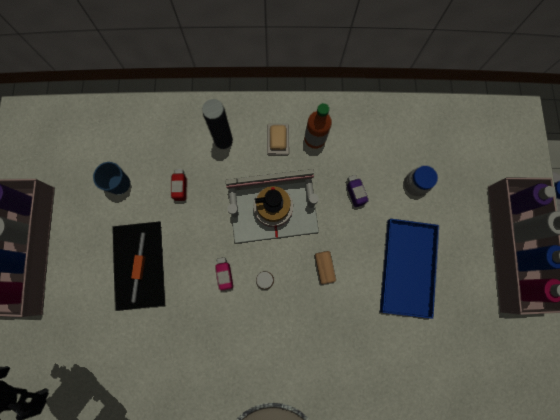

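View pics/scene0.png

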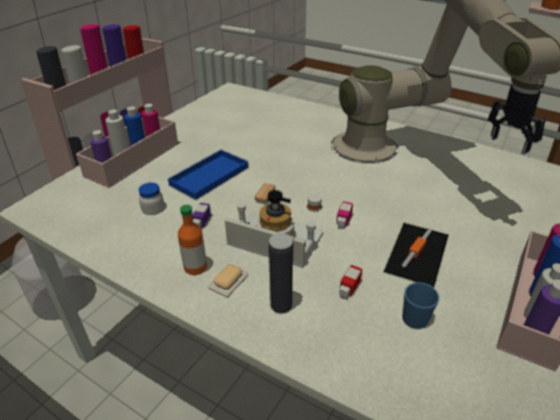

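Run:
```python
from h import *
for n in("top","scene"):
    d=np.load(n+"0.npz");X=d["X"];im=d["image"]
    hsv=cv2.cvtColor(im,cv2.COLOR_BGR2HSV)
    print(n, "table z",np.nanmedian(X[...,2][(abs(X[...,0]-350)<60)&(abs(X[...,1])<60)]))
    ok=(X[...,2]>10)&(X[...,0]>150)&(X[...,0]<900)&(abs(X[...,1])<520)
    k,l,st,_=cv2.connectedComponentsWithStats(ok.astype(np.uint8))
    for i in range(1,k):
        m=l==i
        if m.sum()<40: continue
        P=X[m];zt=np.percentile(P[:,2],97);T=P[P[:,2]>zt-6]
        r=cv2.minAreaRect(np.float32(P[:,:2]));rt=cv2.minAreaRect(np.float32(T[:,:2]))
        print(st[i,:4],m.sum(),"z%.0f"%zt,"all",np.round(r[0]),np.round(r[1]),round(r[2]),"top",np.round(rt[0],1),np.round(rt[1]),round(rt[2]),np.median(hsv[m],0))
    def blob(name,m):
        P=X[m&(X[...,0]>150)&(X[...,0]<900)&(abs(X[...,1])<520)]
        if len(P)<5: return print(name,len(P))
        r=cv2.minAreaRect(np.float32(P[:,:2]));print(name,len(P),P.mean(0).round(1),"z",np.percentile(P[:,2],[5,50,95]).round(1),np.round(r[0],1),np.round(r[1],1),round(r[2],1))
    H,S,V=[hsv[...,i].astype(int) for i in range(3)]
    blob("orange",(H>4)&(H<14)&(S>190)&(V>90)&(X[...,1]>200))
    blob("mat",(V<40)&(X[...,2]<8)&(X[...,1]>180)&(X[...,1]<420)&(X[...,0]<600)&(X[...,0]>280))
    blob("blue",(H>105)&(H<125)&(S>150)&(X[...,1]<-200)&(X[...,0]<560))
    blob("reddisp",((H<5)|(H>174))&(S>150)&(abs(X[...,1])<110)&(X[...,0]>450))
    if n=="top": cv2.imwrite("pics/disp.png",cv2.resize(im[160:250,215:330],None,fx=6,fy=6,interpolation=cv2.INTER_CUBIC))
```

```text
top table z 0.5570054442036962
[202  99  30  49] 947 z202 all [796. 133.] [49. 52.] 63 top [798.7 134.1] [46. 48.] 59 [47. 26. 10.]
[305 103  27  45] 848 z191 all [ 798. -116.] [60. 52.] 66 top [ 801.7 -117.7] [26. 27.] 49 [ 10. 185.  42.]
[267 124  22  31] 530 z33 all [798. -15.] [58. 87.] 90 top [799.5 -15. ] [40. 64.] 90 [ 18. 115. 110.]
[ 93 162  37  32] 748 z82 all [677. 414.] [73. 74.] 60 top [676.8 414.1] [73. 74.] 60 [103. 137.  22.]
[404 166  34  30] 737 z78 all [ 672. -387.] [67. 64.] 69 top [ 674.3 -389.5] [58. 59.] 26 [110. 199.  78.]
[171 169  16  32] 447 z48 all [668. 244.] [81. 36.] 3 top [661.2 243.3] [65. 33.] 2 [  3. 158.  96.]
[225 169  94  74] 5227 z150 all [604.  -2.] [151. 223.] 7 top [598.5   5.3] [39. 56.] 33 [33. 26. 98.]
[347 175  22  32] 446 z47 all [ 651. -221.] [80. 35.] 19 top [ 644.3 -222.5] [65. 33.] 20 [134.  85.  67.]
[381 219  58 100] 912 z31 all [ 448. -352.] [133. 241.] 82 top [ 448.1 -352.6] [133. 241.] 82 [110.  205.   42.5]
[131 233  14  70] 430 z29 all [453. 343.] [ 25. 176.] 83 top [436.5 344.3] [ 24. 108.] 85 [ 10. 202.  85.]
[315 251  21  3
[... 1589 characters left out ...]
 64 [ 22. 129.  99.]
[402 229  30  39] 272 z26 all [458. 343.] [ 22. 175.] 85 top [466.9 342.3] [21. 84.] 86 [ 11.  200.5 136. ]
[212 264  33  26] 445 z31 all [802. -17.] [49. 73.] 88 top [801.6 -16.4] [43. 66.] 89 [ 19. 112. 178.]
[339 265  24  33] 504 z45 all [671. 245.] [83. 35.] 1 top [662.9 245.4] [66. 33.] 2 [  6.  101.  147.5]
[402 282  38  45] 1306 z80 all [679. 413.] [77. 75.] 19 top [679.3 412.7] [76. 76.] 69 [102.  119.5  66.5]
orange 152 [457.4 342.6  21.3] z [ 3.5 23.2 26. ] [449.5 339.3] [30.4 72.9] 84.9
mat 2049 [472.3 350.7   1.9] z [-0.7  1.9  4.7] [463.1 347.6] [213.9 122.1] 6.1
blue 1667 [ 438.3 -358.2    8.3] z [-0.3  4.6 25.3] [ 449.2 -352. ] [135.3 236.6] 82.7
reddisp 0
```

View pics/disp.png

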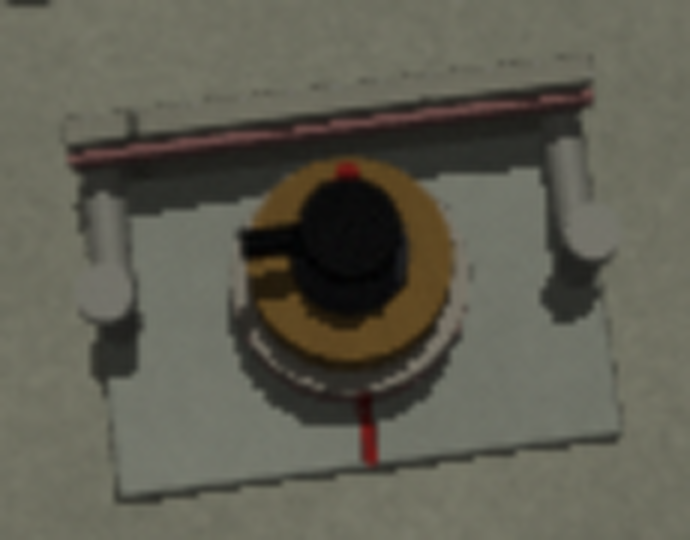

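Run:
```python
from h import *
d=np.load("top0.npz");c={k:d[k] for k in d};X=d["X"];hsv=cv2.cvtColor(d["image"],cv2.COLOR_BGR2HSV);H,S,V=[hsv[...,i].astype(int) for i in range(3)]
for n in("top","scene"):
    e=np.load(n+"0.npz");Y=e["X"];hv=cv2.cvtColor(e["image"],cv2.COLOR_BGR2HSV)
    near=(abs(Y[...,0]-605)<140)&(abs(Y[...,1])<140)
    for sgn in(1,-1):
        m=near&(abs(Y[...,2]-86)<5)&(Y[...,1]*sgn>75)&(Y[...,0]<650)&(hv[...,1]<60)
        if m.sum()>5: r=cv2.minEnclosingCircle(np.float32(Y[m][:,:2]));print(n,"stub",sgn,m.sum(),Y[m].mean(0).round(1),np.round(r[0],1),round(r[1],1))
    m=near&(abs(Y[...,2]-91)<7)&(hv[...,0]>10)&(hv[...,0]<30)&(hv[...,1]>110)
    r=cv2.minEnclosingCircle(np.float32(Y[m][:,:2]));print(n,"collar",m.sum(),np.median(Y[m][:,2]),np.round(r[0],1),round(r[1],1))
    m=near&(Y[...,2]>144)&(np.hypot(Y[...,0]-605,Y[...,1])<60)
    P=Y[m];print(n,"pump",m.sum(),P.mean(0).round(1),np.median(P[:,2]))
    m=near&(Y[...,2]>80)&(Y[...,2]<100)&((hv[...,0]<6)|(hv[...,0]>174))&(hv[...,1]>150)
    print(n,"dot",m.sum(),Y[m].mean(0).round(1))
    m=near&(Y[...,2]<20)&((hv[...,0]<6)|(hv[...,0]>174))&(hv[...,1]>130)
    print(n,"line",m.sum(),Y[m].mean(0).round(1))
m=(d["X"][...,2]>5)&(abs(X[...,0]-604)<140)&(abs(X[...,1])<140)&(X[...,2]<18)
r=cv2.minAreaRect(np.float32(X[m][:,:2]));print("plate",r)
print("dot ray",ray(c,272.8,188.3,93),"line",ray(c,368/6+214.6,440/6+159.6,12),"stubs",ray(c,232.1,209.6,86),ray(c,312.6,198.3,86))
```

```text
top stub 1 78 [590.8  97.4  86.3] [590.5  97.6] 12.0
top stub -1 79 [ 615.5 -101.    86.3] [ 616.2 -101.3] 12.5
top collar 509 93.1434996400335 [603.6  -1.7] 42.0
top pump 268 [602.2   1.4 149.8] 150.13763900529938
top dot 8 [638.9  -1.4  95.8]
top line 21 [542.6 -10.   14. ]
scene stub 1 59 [594.2  96.3  85.1] [594.2  95.8] 13.2
scene stub -1 52 [ 619.4 -101.3   85.4] [ 618.4 -103.1] 13.9
scene collar 281 92.3368615400517 [608.8  -1.4] 40.2
scene pump 150 [607.3   0.8 149. ] 149.52508686826218
scene dot 1 [641.5  -0.9  96.4]
scene line 0 [nan nan nan]
plate ((603.68212890625, -3.9239349365234375), (286.0064392089844, 266.947265625), 85.56129455566406)
dot ray [638.83055766  -2.13936356  93.        ] line [540.48584349  -9.84147986  12.        ] stubs [587.69239298  96.58466843  86.        ] [615.28895868 -99.18656677  86.        ]<stdin>:16: RuntimeWarning: Mean of empty slice.
  ret = um.true_divide(
```

```bash
python3 -m creep '[-27.2,-2.4,9.2,0,0,-18.5,1,-27.2,-2.4,9.2,0,0,-18.5,1,-27.2,-2.4,9.2,0,0,-18.5,1,-27.2,-2.4,9.2,0,0,-18.5,1,-27.2,-2.4,9.2,0,0,-18.5,1,-27.2,-2.4,9.2,0,0,-18.5,1,-27.2,-2.4,9.2,0,0,-18.5,1,-27.2,-2.4,9.2,0,0,-18.5,1]'
cat >> h.py <<'E'
def bar(c,zlo=15,zhi=60):
    X=world(c);hv=cv2.cvtColor(c["image"],cv2.COLOR_BGR2HSV)
    m=(hv[...,0]>3)&(hv[...,0]<16)&(hv[...,1]>170)&(X[...,2]>zlo)&(X[...,2]<zhi)
    P=X[m];zt=np.percentile(P[:,2],60);T=P[P[:,2]>zt-4];r=cv2.minAreaRect(np.float32(T[:,:2]))
    return m.sum(),T[:,2].mean().round(1),r
E
python3 - <<'E'
from h import *
s=state();print(s["tcp_pos"].round(1),s["joint_positions"].round(2));R=Ro.from_quat(s["ee_rot"]).as_matrix();print(R.round(3).tolist())
c=cam("wrist");cv2.imwrite("pics/w1.png",c["image"]);print(bar(c))
print("proj",proj(c,[[455,343,25]]))
E
```

```text
time: 1.15
tcp_pos: [454.2, 344.3, 150.8]
ee_rot: [0.051, 0.999, 0.0, 0.0]
force: [0.0, 0.8, 0.7]
grip_width: 85.4
gripper_force: 0.0
[454.2 344.3 150.8] [ 0.44  0.49  1.48  0.    1.16 -1.03]
[[-0.995, 0.102, 0.001], [0.102, 0.995, 0.0], [-0.0, 0.0, -1.0]]
(np.int64(1649), np.float64(25.4), ((453.9068908691406, 343.0784606933594), (21.46251106262207, 59.14082336425781), 84.60887908935547))
proj [[278.62155469 203.1299407 ]]
```

View pics/w1.png

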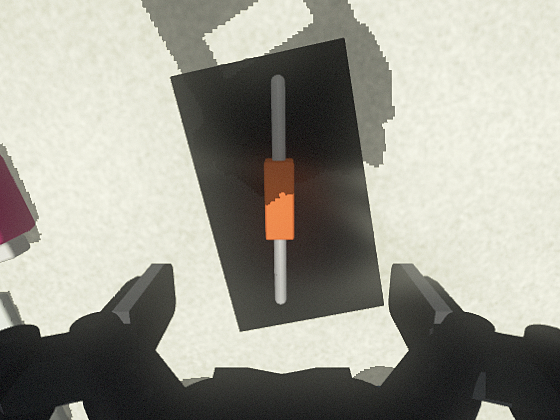

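```bash
python3 -m creep '[0,-0.12,6,0,0,-0.5,1,0,-0.12,11,0,0,-0.5,1,0,-0.12,13.2,0,0,-0.5,1,0,-0.12,13.2,0,0,-0.5,1,0,-0.12,13.2,0,0,-0.5,0,0,-0.12,13.2,0,0,-0.5,0,0,-0.12,13.2,0,0,-0.5,0,0,-0.12,13.2,0,0,-0.5,0,0,-0.12,13.2,0,0,-0.5,0,0,-0.12,13.2,0,0,-0.5,0]' 90
python3 - <<'E'
from h import *
s=state();print(s["tcp_pos"].round(1),s["grip_width"],s["gripper_force"])
E
```

```text
time: 2.45
tcp_pos: [455.2, 342.4, 19.2]
ee_rot: [0.048, 0.999, 0.0, 0.0]
force: [-1.8, -1.1, 6.2]
grip_width: 19.9
gripper_force: 89.0
[455.2 342.4  19.2] 19.91806474910106 89.02469515800476
```

```bash
python3 -m creep '[0,0,-6,0,0,0,0,0,0,-12,0,0,0,0,-0.4,-5.7,-15,0,0,-1,0,-0.8,-11.4,-15,0,0,-2,0,-1.2,-17.1,-15,0,0,-3,0,-1.6,-22.8,-15,0,0,-4,0,-2,-28.5,-15,0,0,-5,0,-2.44,-34.3,-15,0,0,-5.4,0,-2.44,-34.3,-15,0,0,-5.4,0,-2.44,-34.3,-15,0,0,-5.4,0]'
python3 - <<'E'
from h import *
s=state();print(s["tcp_pos"].round(1),s["joint_positions"].round(2));R=Ro.from_quat(s["ee_rot"]).as_matrix();print(R.round(3).tolist())
c=cam("wrist");cv2.imwrite("pics/w2.png",c["image"]);np.savez("w2.npz",X=world(c),**c)
E
```

```text
time: 3.7
tcp_pos: [446.4, -1.3, 168.3]
ee_rot: [0.001, 1.0, 0.0, -0.0]
force: [-0.4, 0.2, -2.5]
grip_width: 19.7
gripper_force: 89.1
[446.4  -1.3 168.3] [-0.27  0.22  1.83  0.    1.09 -1.84]
[[-1.0, 0.001, -0.0], [0.001, 1.0, 0.0], [0.0, 0.0, -1.0]]
```

View pics/w2.png

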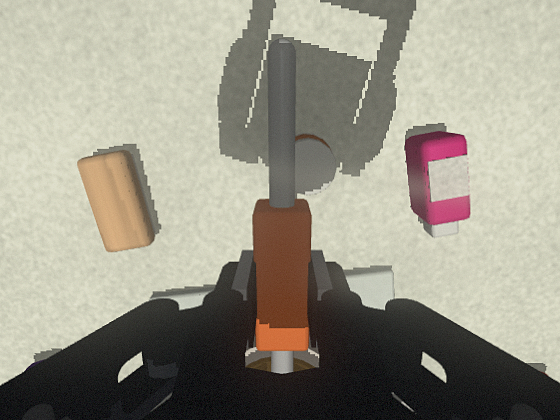

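```bash
cat >> h.py <<'E'
def heldbar(c):
    "bar in tool frame from wrist cam: rod top points -> y, z(axis) fit vs x"
    s=state();X=world(c);A=Ro.from_quat(s["ee_rot"]);T=A.inv().apply((np.nan_to_num(X).reshape(-1,3)-s["tcp_pos"])).reshape(X.shape)
    hv=cv2.cvtColor(c["image"],cv2.COLOR_BGR2HSV)
    m=(T[...,0]>32)&(T[...,0]<120)&(abs(T[...,1])<14)&(abs(T[...,2])<14)&(hv[...,1]<60)
    P=T[m];out=[]
    for x in range(34,100,6):
        q=P[(P[:,0]>=x)&(P[:,0]<x+6)]
        if len(q)>10: out.append((x+3,(q[:,1].min()+q[:,1].max())/2,np.percentile(q[:,2],10)))
    o=np.array(out);print("rod n",m.sum(),"xmax",np.percentile(P[:,0],99.5).round(1));print("y fit",np.polyfit(o[:,0],o[:,1],1).round(4),"ztop fit",np.polyfit(o[:,0],o[:,2],1).round(4))
    m=(hv[...,0]>3)&(hv[...,0]<16)&(hv[...,1]>150)&(abs(T[...,1])<25)&(abs(T[...,2])<25)
    Q=T[m];print("sleeve x max,z",np.percentile(Q[:,0],99.5),np.percentile(Q[:,2],[5,50]),"y",np.percentile(Q[:,1],[1,99]))
E
python3 - <<'E'
from h import *
heldbar(cam("wrist"))
c=cam("top");X=world(c);hv=cv2.cvtColor(c["image"],cv2.COLOR_BGR2HSV)
cv2.imwrite("pics/top1.png",cv2.resize(c["image"][160:300,190:340],None,fx=5,fy=5,interpolation=cv2.INTER_CUBIC))
E
```

```text
rod n 4398 xmax 90.1
y fit [6.000e-04 7.227e-01] ztop fit [ 0.0103 -1.0849]
sleeve x max,z 23.82833894080526 [-7.09038619 -6.10675894] y [-9.26953818 11.12643958]
```

View pics/top1.png

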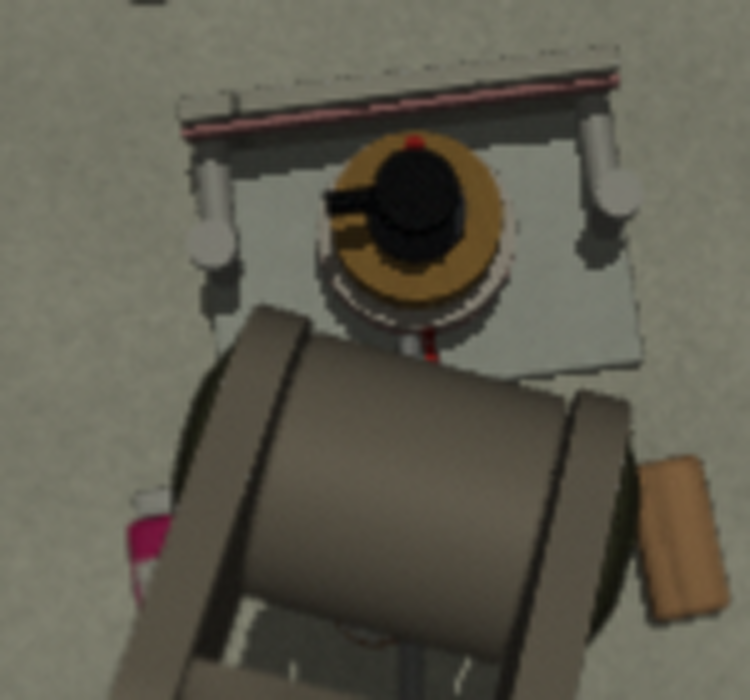

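```bash
python3 -m creep '[0,-0.12,4,0,0,0,0,0,-0.12,8.65,0,0,0,0,0,-0.12,8.65,0,0,0,0,0,-0.12,8.65,0,0,0,0]'
python3 -m creep '[-1.2,0,0,0,0,0,0,-2.4,0,0,0,0,0,0,-3,0,0,0,0,0,0,-3,0,0,0,0,0,0]'
python3 - <<'E'
from h import *
s=state();print(s["tcp_pos"].round(1),s["force"].round(1),s["ft_torque"].round(2))
c=cam("wrist");cv2.imwrite("pics/w3.png",c["image"][250:])
E
```

```text
time: 4.35
tcp_pos: [447.5, -2.4, 83.3]
ee_rot: [-0.0, 1.0, -0.0, 0.001]
force: [0.6, 0.1, -1.8]
grip_width: 19.7
gripper_force: 89.1
time: 4.85
tcp_pos: [477.0, -2.7, 81.8]
ee_rot: [0.0, 1.0, -0.0, 0.0]
force: [0.4, -0.2, -1.8]
grip_width: 20.6
gripper_force: 58.9
[477.   -2.7  81.8] [ 0.4 -0.2 -1.8] [-0.01 -0.    0.06]
```

View pics/w3.png

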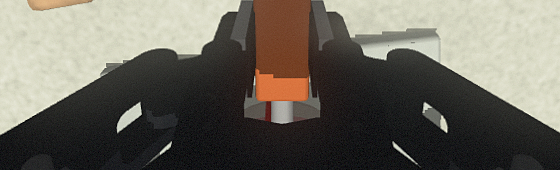

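```bash
python3 -m creep '[0,0,0,0,0,0,0,0,0,0,0,0,0,0,0,0,0,0,0,0,0,0,0,0,0,0,0,0]' 90
python3 -m creep '[0,0,0,0,0,0,0,0,0,0,0,0,0,0,0,0,0,0,0,0,0]' 90
python3 - <<'E'
from h import *
heldbar(cam("wrist"))
E
```

```text
time: 5.4
tcp_pos: [476.5, -2.7, 81.8]
ee_rot: [0.0, 1.0, 0.0, -0.0]
force: [-0.5, 0.2, -2.4]
grip_width: 19.6
gripper_force: 92.8
time: 5.78
tcp_pos: [476.6, -2.7, 81.8]
ee_rot: [0.0, 1.0, -0.0, -0.0]
force: [-0.2, 0.3, -2.1]
grip_width: 19.4
gripper_force: 92.8
rod n 4398 xmax 89.9
y fit [-3.000e-04  9.981e-01] ztop fit [ 0.0104 -1.0928]
sleeve x max,z 30.57755712995188 [-7.04906961 -6.1116601 ] y [-8.96265998 11.37557556]
```

```bash
python3 -m creep '[-0.9,0,0,0,0,0,0,-1.7,0,0,0,0,0,0,-1.7,0,0,0,0,0,0]'
python3 - <<'E'
from h import *
s=state();print(s["tcp_pos"].round(2),s["force"].round(1),s["ft_torque"].round(2),s["joint_positions"].round(2))
# arc rows helper: axis C, TCP now; rotate clockwise by a
C=np.array([604.3,-2.3]);A=Ro.from_quat(s["ee_rot"])
p=s["tcp_pos"]
for a in range(6,61,6):
    t=np.deg2rad(-a);v=p[:2]-C;q=C+[v[0]*np.cos(t)-v[1]*np.sin(t),v[0]*np.sin(t)+v[1]*np.cos(t)]
    d=A.inv().apply([q[0]-p[0],q[1]-p[1],-8*a/360])/10;print(a,d.round(2))
E
```

```text
time: 6.2
tcp_pos: [494.7, -3.2, 81.9]
ee_rot: [0.001, 1.0, -0.0, 0.001]
force: [1.7, -3.1, -2.3]
grip_width: 19.4
gripper_force: 93.1
[494.73  -3.2   81.91] [ 1.7 -3.1 -2.3] [-0.63 -0.31 -0.28] [-0.24  0.44  1.78 -0.    0.92 -1.81]
6 [-0.05  1.15  0.01]
12 [-0.22  2.28  0.03]
18 [-0.5   3.39  0.04]
24 [-0.9   4.47  0.05]
30 [-1.42  5.49  0.07]
36 [-2.03  6.46  0.08]
42 [-2.74  7.36  0.09]
48 [-3.55  8.18  0.11]
54 [-4.43  8.91  0.12]
60 [-5.39  9.54  0.14]
```

```bash
cat >> h.py <<'E'
def arc(angles,C=(604.3,-2.3),r=None,off=0,sink=8,yb=1.0,end=None):
    "target bar angles (deg, world, outward dir); print tool rows"
    s=state();A=Ro.from_quat(s["ee_rot"]);p=s["tcp_pos"];x=A.apply([1,0,0]);a0=np.rad2deg(np.arctan2(x[1],x[0]))%360
    r0=np.hypot(*(p[:2]-C));r=r or r0
    print("now bar ang %.1f r %.1f pos"%(a0,r0),p.round(1),"F",s["force"].round(1))
    for i,a in enumerate(angles):
        t=np.deg2rad(a);u=np.array([np.cos(t),np.sin(t)]);n=np.array([np.sin(t),-np.cos(t)])  # n: clockwise dir = tool y
        q=np.array(C)+u*r+n*(off-yb);da=a-a0
        d=A.inv().apply([q[0]-p[0],q[1]-p[1],sink*da/360])/10
        print("%.0f: %.2f,%.2f,%.2f,0,0,%.1f"%(a,*d,-da))
E
python3 - <<'E'
from h import *
arc([172,164,156,148,140,132,127],off=3)
E
```

```text
now bar ang 179.9 r 109.6 pos [494.7  -3.2  81.9] F [ 1.7 -3.1 -2.3]
172: -0.13,1.81,0.02,0,0,7.9
164: -0.47,3.30,0.03,0,0,15.9
156: -1.02,4.73,0.05,0,0,23.9
148: -1.76,6.07,0.07,0,0,31.9
140: -2.68,7.29,0.09,0,0,39.9
132: -3.76,8.37,0.11,0,0,47.9
127: -4.51,8.97,0.12,0,0,52.9
```

```bash
python3 -m creep '[-0.13,1.81,0.02,0,0,7.9,0,-0.47,3.3,0.03,0,0,15.9,0,-1.02,4.73,0.05,0,0,23.9,0,-1.02,4.73,0.05,0,0,23.9,0]'
python3 - <<'E'
from h import *
s=state();print(s["force"].round(1),s["ft_torque"].round(2))
arc([148,140,132,127],r=109.6,off=3)
heldbar(cam("wrist"))
E
```

```text
time: 6.7
tcp_pos: [502.7, 44.7, 80.8]
ee_rot: [0.208, 0.978, -0.001, -0.002]
force: [-8.4, -4.8, 0.1]
grip_width: 19.6
gripper_force: 93.5
[-8.4 -4.8  0.1] [-0.84  1.06 -0.59]
now bar ang 155.9 r 112.0 pos [502.7  44.7  80.8] F [-8.4 -4.8  0.1]
148: -0.37,1.57,0.01,0,0,7.9
140: -0.71,3.06,0.03,0,0,15.9
132: -1.26,4.48,0.04,0,0,23.9
127: -1.70,5.33,0.05,0,0,28.9
rod n 4342 xmax 90.2
y fit [0.0073 1.2008] ztop fit [ 0.0133 -0.9688]
sleeve x max,z 31.13179785835586 [-7.09237692 -6.18050973] y [-9.1209672  11.39720726]
```

```bash
python3 -m creep '[-0.3,1.55,0.01,0,0,7.9,0,-0.65,3.05,0.03,0,0,15.9,0,-1.2,4.47,0.04,0,0,23.9,0,-1.64,5.3,0.05,0,0,28.9,0,-1.64,5.3,0.05,0,0,28.9,0]'
python3 - <<'E'
from h import *
s=state();print(s["force"].round(1),s["ft_torque"].round(2))
heldbar(cam("wrist"))
c=cam("top")
cv2.imwrite("pics/top2.png",cv2.resize(c["image"][160:270,200:340],None,fx=5,fy=5,interpolation=cv2.INTER_CUBIC))
arc([127,127],r=140,off=0)
E
```

```text
time: 7.38
tcp_pos: [538.2, 86.5, 79.4]
ee_rot: [0.446, 0.895, -0.002, -0.003]
force: [-7.2, -3.4, -1.9]
grip_width: 20.0
gripper_force: 93.1
[-7.2 -3.4 -1.9] [-0.55  1.36 -0.71]
rod n 4412 xmax 91.0
y fit [0.0092 0.7423] ztop fit [ 0.0027 -0.6986]
sleeve x max,z 32.00410737983509 [-6.97241994 -6.02240738] y [-9.55425786 10.9706615 ]
now bar ang 127.1 r 110.7 pos [538.1  86.4  79.5] F [-7.2 -2.7 -2.9]
127: 2.93,-0.14,0.01,0,0,0.1
127: 2.93,-0.14,0.01,0,0,0.1
```

View pics/top2.png

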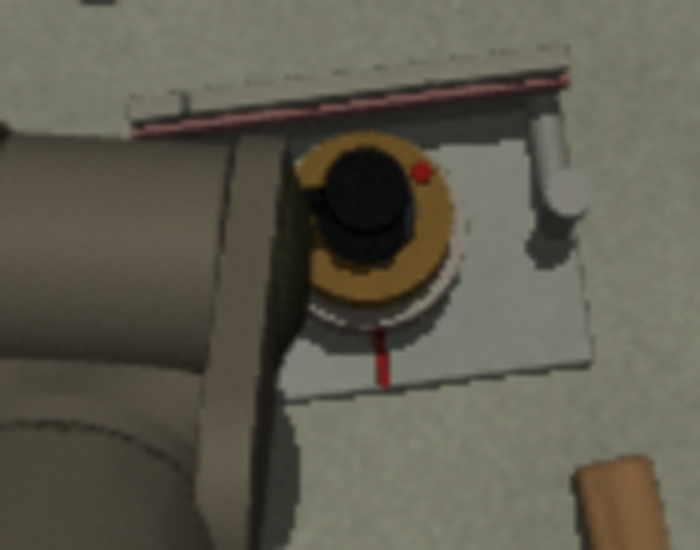

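```bash
cat >> h.py <<'E'
def dot(c,z=92,C=(603.8,-1.7)):
    hv=cv2.cvtColor(c["image"],cv2.COLOR_BGR2HSV)
    v,u=np.nonzero(((hv[...,0]<6)|(hv[...,0]>174))&(hv[...,1]>150)&(hv[...,2]>60))
    P=np.array([ray(c,a,b,z)[:2] for a,b in zip(u,v)]);r=np.hypot(*(P-C).T);k=(r<46)&(r>22);P=P[k]
    m=P.mean(0)-C;return k.sum(),P.mean(0).round(1),"r",np.hypot(*m).round(1),"ang",(np.rad2deg(np.arctan2(m[1],m[0]))%360).round(1)
E
python3 -m creep '[1.5,-0.14,0,0,0,0,0,2.93,-0.14,0,0,0,0,0,3.4,-0.14,0,0,0,0,0,3.4,-0.14,0,0,0,0,0]'
python3 - <<'E'
from h import *
print(dot(cam("top")));heldbar(cam("wrist"))
E
```

```text
time: 7.98
tcp_pos: [518.7, 113.0, 81.0]
ee_rot: [0.445, 0.896, 0.0, 0.0]
force: [0.2, 0.0, -1.0]
grip_width: 19.5
gripper_force: 93.1
(np.int64(10), array([624.8, -28.8]), 'r', np.float64(34.3), 'ang', np.float64(307.7))
rod n 4437 xmax 91.0
y fit [-0.0013  0.5964] ztop fit [ 0.0036 -0.7491]
sleeve x max,z 32.035253202872696 [-7.10526849 -6.13174681] y [-9.63436003 10.84115127]
```

Run:
```python
from h import *
arc([137,147,157,167,177,187.7],r=145,sink=0,yb=.6,C=(604.2,-2))
```

```text
now bar ang 127.2 r 142.8 pos [518.9 112.5  80.9] F [ 0.1 -0.6 -1.2]
137: -0.00,-2.66,-0.00,0,0,-9.8
147: -0.66,-5.10,-0.00,0,0,-19.8
157: -1.73,-7.39,-0.00,0,0,-29.8
167: -3.18,-9.46,-0.00,0,0,-39.8
177: -4.97,-11.24,-0.00,0,0,-49.8
188: -7.20,-12.77,-0.00,0,0,-60.5
```

```bash
python3 -m creep '[0,-2.66,0,0,0,-9.8,0,-0.66,-5.1,0,0,0,-19.8,0,-1.73,-7.39,0,0,0,-29.8,0,-3.18,-9.46,0,0,0,-39.8,0,-4.97,-11.24,0,0,0,-49.8,0,-7.2,-12.77,0,0,0,-60.5,0,-7.2,-12.77,0,0,0,-60.5,0,-7.2,-12.77,0,0,0,-60.5,0]'
python3 - <<'E'
from h import *
heldbar(cam("wrist"));s=state();print(s["joint_positions"].round(2))
arc([187.7],r=110,sink=0,yb=.6,C=(604.2,-2))
E
```

```text
time: 9.07
tcp_pos: [460.4, -21.7, 80.8]
ee_rot: [-0.065, 0.998, 0.0, -0.0]
force: [-0.8, 0.4, -2.5]
grip_width: 19.8
gripper_force: 93.1
rod n 4380 xmax 89.9
y fit [0.     0.7484] ztop fit [ 0.0107 -1.1317]
sleeve x max,z 30.79526383521517 [-7.03050805 -6.08609946] y [-9.20332846 11.12446757]
[-0.3   0.38  1.88  0.    0.88 -2.  ]
now bar ang 187.5 r 145.1 pos [460.4 -21.5  80.8] F [ 0.5  0.6 -2.1]
188: -3.51,-0.05,-0.00,0,0,-0.2
```

```bash
python3 -m creep '[-1,-0.05,0.05,0,0,-0.2,0,-1.9,-0.05,0.05,0,0,-0.2,0,-2.7,-0.05,0.05,0,0,-0.2,0,-3.5,-0.05,0.05,0,0,-0.2,0,-3.5,-0.05,0.05,0,0,-0.2,0]'
python3 - <<'E'
from h import *
arc([179,171,163,155,147,139,131,127],off=3,r=110,yb=.7,C=(604.2,-2))
E
```

```text
time: 9.75
tcp_pos: [496.0, -18.0, 80.4]
ee_rot: [-0.068, 0.998, -0.0, 0.001]
force: [1.3, -1.5, -1.6]
grip_width: 19.8
gripper_force: 93.1
now bar ang 187.8 r 109.4 pos [496.  -18.   80.4] F [ 1.3 -1.5 -1.6]
179: -0.10,2.03,0.02,0,0,8.8
171: -0.47,3.51,0.04,0,0,16.8
163: -1.05,4.94,0.05,0,0,24.8
155: -1.82,6.27,0.07,0,0,32.8
147: -2.76,7.48,0.09,0,0,40.8
139: -3.87,8.54,0.11,0,0,48.8
131: -5.11,9.44,0.13,0,0,56.8
127: -5.78,9.83,0.14,0,0,60.8
```

Go to 127 again with the same stroke, then withdraw.

```bash
python3 -m creep '[-0.1,2.03,0.02,0,0,8.8,0,-0.47,3.51,0.04,0,0,16.8,0,-1.05,4.94,0.05,0,0,24.8,0,-1.82,6.27,0.07,0,0,32.8,0,-2.76,7.48,0.09,0,0,40.8,0,-3.87,8.54,0.11,0,0,48.8,0,-5.11,9.44,0.13,0,0,56.8,0,-5.78,9.83,0.14,0,0,60.8,0,-5.78,9.83,0.14,0,0,60.8,0]'
python3 - <<'E'
from h import *
s=state();print(s["ft_torque"].round(2))
print(dot(cam("top"),z=90.5));heldbar(cam("wrist"))
arc([127],r=145,sink=0,yb=.7,C=(604.2,-2))
E
```

```text
time: 10.88
tcp_pos: [537.3, 87.5, 78.3]
ee_rot: [0.447, 0.895, -0.001, -0.002]
force: [-7.7, -2.3, 1.4]
grip_width: 20.1
gripper_force: 93.6
[-0.7   1.15 -0.64]
(np.int64(9), array([592.1, -33.6]), 'r', np.float64(34.0), 'ang', np.float64(249.8))
rod n 4357 xmax 90.8
y fit [0.0069 0.6681] ztop fit [ 0.011  -0.6435]
sleeve x max,z 31.91350708046593 [-6.99214749 -5.99356172] y [-9.67647983 10.81191651]
now bar ang 127.0 r 111.7 pos [537.2  87.4  78.3] F [-7.  -2.8  0.8]
127: 3.33,-0.11,0.01,0,0,-0.0
```

```bash
python3 -m creep '[1.5,-0.11,0,0,0,0,0,2.8,-0.11,0,0,0,0,0,3.33,-0.11,0,0,0,0,0,3.33,-0.11,0,0,0,0,0]'
python3 - <<'E'
from h import *
print(dot(cam("top"),z=90.5))
arc([137,147,157,167,177,187,189.8],r=145,sink=0,yb=.7,C=(604.2,-2))
E
```

```text
time: 11.48
tcp_pos: [517.9, 113.8, 79.0]
ee_rot: [0.445, 0.895, 0.0, 0.0]
force: [0.7, 0.1, -2.5]
grip_width: 19.7
gripper_force: 93.1
(np.int64(10), array([592.4, -33.9]), 'r', np.float64(34.2), 'ang', np.float64(250.5))
now bar ang 127.1 r 144.1 pos [518.1 113.5  79. ] F [ 0.8 -0.3 -1.3]
137: -0.14,-2.67,-0.00,0,0,-9.9
147: -0.80,-5.11,-0.00,0,0,-19.9
157: -1.87,-7.39,-0.00,0,0,-29.9
167: -3.33,-9.46,-0.00,0,0,-39.9
177: -5.13,-11.24,-0.00,0,0,-49.9
187: -7.20,-12.68,-0.00,0,0,-59.9
190: -7.82,-13.02,-0.00,0,0,-62.7
```

```bash
python3 -m creep '[-0.14,-2.67,0,0,0,-9.9,0,-0.8,-5.1,0,0,0,-19.9,0,-1.87,-7.39,0,0,0,-29.9,0,-3.33,-9.46,0,0,0,-39.9,0,-5.13,-11.24,0,0,0,-49.9,0,-7.2,-12.68,0,0,0,-59.9,0,-7.85,-13.05,0,0,0,-63,0,-7.85,-13.05,0,0,0,-63,0,-7.85,-13.05,0,0,0,-63,0]'
python3 - <<'E'
from h import *
heldbar(cam("wrist"));print(dot(cam("top"),z=90.5))
arc([190],r=110,sink=0,yb=.7,C=(604.2,-2))
E
```

```text
time: 12.65
tcp_pos: [461.2, -27.6, 78.9]
ee_rot: [-0.087, 0.996, 0.0, 0.0]
force: [-0.6, -0.3, -2.4]
grip_width: 19.6
gripper_force: 93.1
rod n 4377 xmax 89.9
y fit [-0.0012  0.9147] ztop fit [ 0.013  -1.2329]
sleeve x max,z 30.66163744229492 [-7.07344381 -6.10491091] y [-9.08415576 11.25250426]
(np.int64(10), array([592.4, -33.9]), 'r', np.float64(34.2), 'ang', np.float64(250.5))
now bar ang 190.0 r 145.3 pos [461.2 -27.5  78.9] F [ 0.8  0.9 -3. ]
190: -3.53,-0.04,0.00,0,0,0.0
```

```bash
python3 -m creep '[-1,-0.05,0.05,0,0,0,0,-1.9,-0.05,0.05,0,0,0,0,-2.7,-0.05,0.05,0,0,0,0,-3.5,-0.05,0.05,0,0,0,0,-3.5,-0.05,0.05,0,0,0,0]'
python3 - <<'E'
from h import *
arc([182,174,166,158,150,142,134,128,126],off=3.5,r=110,yb=.8,C=(604.2,-2))
E
```

```text
time: 13.38
tcp_pos: [496.3, -22.2, 78.4]
ee_rot: [-0.088, 0.996, -0.0, 0.0]
force: [0.8, -0.9, -1.5]
grip_width: 19.7
gripper_force: 93.1
now bar ang 190.1 r 109.8 pos [496.3 -22.2  78.4] F [ 0.8 -0.9 -1.5]
182: -0.12,1.92,0.02,0,0,8.1
174: -0.48,3.41,0.04,0,0,16.1
166: -1.04,4.84,0.05,0,0,24.1
158: -1.80,6.18,0.07,0,0,32.1
150: -2.73,7.39,0.09,0,0,40.1
142: -3.83,8.47,0.11,0,0,48.1
134: -5.06,9.38,0.12,0,0,56.1
128: -6.06,9.95,0.14,0,0,62.1
126: -6.41,10.12,0.14,0,0,64.1
```

```bash
python3 -m creep '[-0.12,1.92,0.02,0,0,8.1,0,-0.48,3.4,0.04,0,0,16.1,0,-1.04,4.84,0.05,0,0,24.1,0,-1.8,6.18,0.07,0,0,32.1,0,-2.73,7.39,0.09,0,0,40.1,0,-3.83,8.47,0.11,0,0,48.1,0,-5.06,9.38,0.12,0,0,56.1,0,-5.06,9.38,0.12,0,0,56.1,0]'
python3 -m creep '[-0.35,0.42,0,0,0,3,0,-0.7,0.78,0,0,0,6,0,-0.7,0.78,0,0,0,6,0]'
python3 - <<'E'
from h import *
s=state();print(s["force"].round(1),s["ft_torque"].round(2));heldbar(cam("wrist"))
print(dot(cam("top"),z=89))
arc([128,126,124],off=3.5,r=110,yb=.8,C=(604.2,-2))
E
```

```text
time: 14.38
tcp_pos: [527.4, 79.2, 76.4]
ee_rot: [0.392, 0.92, -0.001, -0.003]
force: [-8.6, -1.1, 0.2]
grip_width: 19.9
gripper_force: 93.4
time: 14.75
tcp_pos: [538.0, 78.9, 76.4]
ee_rot: [0.439, 0.898, -0.001, -0.002]
force: [-5.4, -4.8, -1.8]
grip_width: 19.7
gripper_force: 93.3
[-5.4 -4.8 -1.8] [-0.8   0.98 -0.63]
rod n 4418 xmax 90.9
y fit [0.0061 0.7001] ztop fit [ 0.0061 -0.7639]
sleeve x max,z 32.012515965546875 [-6.99256947 -6.03820543] y [-9.63529502 10.86312345]
(np.int64(9), array([570.9, -11.3]), 'r', np.float64(34.3), 'ang', np.float64(196.2))
now bar ang 127.9 r 104.4 pos [538.   78.8  76.5] F [-5.  -4.5 -1. ]
128: 0.56,0.51,-0.00,0,0,-0.1
126: 0.55,0.90,0.00,0,0,1.9
124: 0.52,1.28,0.00,0,0,3.9
```

```bash
python3 -m creep '[0.56,0.5,0,0,0,0,0,0.55,0.9,0,0,0,1.9,0,0.55,0.9,0,0,0,1.9,0]'
python3 - <<'E'
from h import *
s=state();print(s["force"].round(1),s["ft_torque"].round(2))
print(dot(cam("top"),z=89))
arc([126,124,122],off=3.5,r=112,yb=.7,C=(604.2,-2))
E
```

```text
time: 15.22
tcp_pos: [539.7, 90.4, 76.0]
ee_rot: [0.454, 0.891, -0.001, -0.005]
force: [-15.0, 5.5, 2.1]
grip_width: 19.6
gripper_force: 93.8
[-15.    5.5   2.1] [ 0.66  2.28 -0.68]
(np.int64(13), array([570.2,  -5.8]), 'r', np.float64(33.8), 'ang', np.float64(187.0))
now bar ang 126.0 r 112.7 pos [539.7  90.4  75.9] F [-14.6   4.1   1.3]
126: -0.06,0.07,-0.00,0,0,-0.0
124: -0.08,0.46,0.00,0,0,2.0
122: -0.11,0.85,0.00,0,0,4.0
```

```bash
python3 -m creep '[0,0.25,0,0,0,1,0,0,0.45,0,0,0,2,0,0,0.45,0,0,0,2,0]'
python3 - <<'E'
from h import *
s=state();print(s["force"].round(1),s["ft_torque"].round(2))
c=cam("top");print(dot(c,z=88.5))
cv2.imwrite("pics/top3.png",cv2.resize(c["image"][170:260,220:330],None,fx=6,fy=6,interpolation=cv2.INTER_CUBIC))
arc([125],off=0,r=145,sink=0,yb=.7,C=(604.2,-2));heldbar(cam("wrist"))
E
```

```text
time: 15.65
tcp_pos: [542.7, 92.5, 75.7]
ee_rot: [0.47, 0.883, -0.002, -0.006]
force: [-16.9, 0.4, 2.7]
grip_width: 19.7
gripper_force: 94.0
[-16.9   0.4   2.7] [ 0.04  2.74 -1.07]
(np.int64(13), array([570.3,  -5.8]), 'r', np.float64(33.8), 'ang', np.float64(187.0))
now bar ang 123.9 r 112.8 pos [542.7  92.5  75.7] F [-17.9   2.4   3.4]
125: 3.22,-0.51,0.03,0,0,-1.1
rod n 4398 xmax 90.9
y fit [0.0169 0.3051] ztop fit [ 0.0142 -0.7946]
sleeve x max,z 32.08206482989929 [-7.02796596 -6.0317243 ] y [-9.74644456 10.8721997 ]
```

View pics/top3.png

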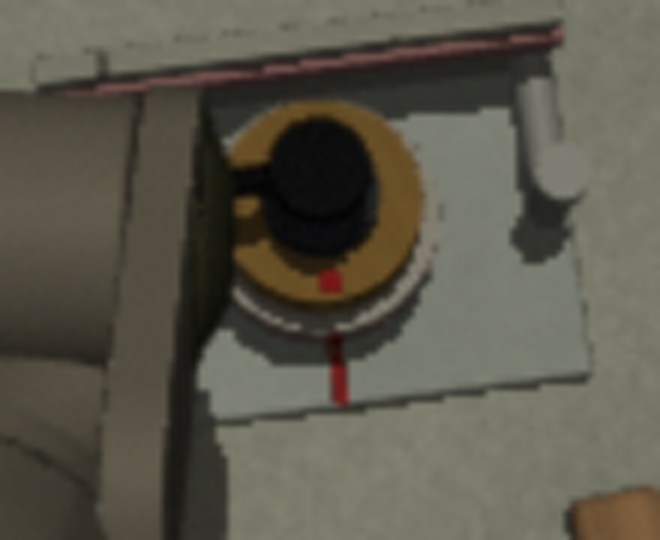

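```bash
python3 -m creep '[0,-0.5,0,0,0,-1.1,0,0.2,-0.5,0,0,0,-1.1,0,1.5,-0.5,0,0,0,-1.1,0,2.8,-0.5,0,0,0,-1.1,0,3.5,-0.5,0,0,0,-1.1,0,3.5,-0.5,0,0,0,-1.1,0]'
python3 - <<'E'
from h import *
s=state();print(s["force"].round(1))
print(dot(cam("top"),z=88.5));heldbar(cam("wrist"))
p=s["tcp_pos"];A=Ro.from_quat(s["ee_rot"])
for t in([500,140,170],[457,345,170]): print(p.round(1),A.inv().apply(np.array(t)-p)/10)
x=A.apply([1,0,0]);print(np.rad2deg(np.arctan2(x[1],x[0])))
E
```

```text
time: 16.5
tcp_pos: [523.1, 118.6, 77.3]
ee_rot: [0.46, 0.888, 0.0, 0.0]
force: [0.4, -0.5, -2.1]
grip_width: 19.6
gripper_force: 93.1
[ 0.4 -0.5 -2.1]
(np.int64(13), array([570.3,  -5.8]), 'r', np.float64(33.8), 'ang', np.float64(187.0))
rod n 4444 xmax 91.2
y fit [1.000e-04 4.468e-01] ztop fit [ 0.0047 -0.7479]
sleeve x max,z 32.23236766961092 [-7.0197314  -6.06208351] y [-9.71655582 10.78540492]
[523.1 118.6  77.3] [ 3.07568091 -0.65045419 -9.27060742]
[523.1 118.6  77.3] [22.30509453  7.65434272 -9.27112925]
125.20493788009902
```

```bash
python3 -m creep '[2,0,-5,0,0,0,0,4,1,-9.3,0,0,-8,0,8,2.5,-9.3,0,0,-18,0,12,4,-9.3,0,0,-28,0,16,5.5,-9.3,0,0,-38,0,20,7,-9.3,0,0,-48,0,22.3,7.65,-9.3,0,0,-55,0,22.3,7.65,-9.3,0,0,-55,0,22.3,7.65,-9.3,0,0,-55,0]'
python3 - <<'E'
from h import *
s=state();A=Ro.from_quat(s["ee_rot"]);print(A.as_matrix().round(3).tolist())
c=cam("wrist");heldbar(c);c=cam("top");X=world(c);V=c["image"].max(2)
m=(V<40)&(X[...,2]<8)&(X[...,1]>180)&(X[...,1]<420)&(X[...,0]<600)&(X[...,0]>280);print(cv2.minAreaRect(np.float32(X[m][:,:2])))
E
```

```text
time: 17.73
tcp_pos: [457.8, 343.7, 170.1]
ee_rot: [-0.0, 1.0, -0.0, -0.0]
force: [-0.1, -0.2, -2.1]
grip_width: 19.6
gripper_force: 93.1
[[-1.0, -0.0, -0.0], [-0.0, 1.0, -0.0], [0.0, -0.0, -1.0]]
rod n 4405 xmax 90.1
y fit [-0.0019  1.2167] ztop fit [ 0.0092 -0.9188]
sleeve x max,z 31.186983160499384 [-6.92603729 -5.91194726] y [-9.02459341 11.64016807]
((457.4264831542969, 348.56182861328125), (220.8081817626953, 132.443359375), 4.875763416290283)
```

```bash
python3 -m creep '[0,0.3,6,0,0,0,0,0,0.3,11,0,0,0,0,0,0.3,14,0,0,0,0,0,0.3,15.1,0,0,0,0,0,0.3,15.1,0,0,0,0,0,0.3,15.1,0,0,0,0]'
python3 -m creep '[0,0,0,0,0,0,0.3,0,0,0,0,0,0,0.6,0,0,0,0,0,0,0.6,0,0,0,0,0,0,0.6,0,0,-3,0,0,0,0.6,0,0,-8,0,0,0,0.6,0,0,-14,0,0,0,0.6,0,0,-18,0,0,0,0.6,0,0,-18,0,0,0,0.6]'
python3 - <<'E'
from h import *
c=cam("wrist");cv2.imwrite("pics/w4.png",c["image"]);print(bar(c))
c=cam("top");print(dot(c,z=88.5))
E
```

```text
time: 18.58
tcp_pos: [458.2, 347.4, 20.1]
ee_rot: [-0.001, 1.0, 0.0, 0.001]
force: [1.2, 0.6, -2.3]
grip_width: 19.7
gripper_force: 93.1
time: 19.7
tcp_pos: [458.4, 348.0, 202.4]
ee_rot: [-0.001, 1.0, 0.001, 0.003]
force: [-0.1, -0.0, 0.6]
grip_width: 51.3
gripper_force: 0.0
(np.int64(732), np.float64(25.3), ((456.8747253417969, 347.9715881347656), (58.91987991333008, 21.141817092895508), 0.5478200912475586))
(np.int64(13), array([570.3,  -5.8]), 'r', np.float64(33.8), 'ang', np.float64(187.0))
```

View pics/w4.png

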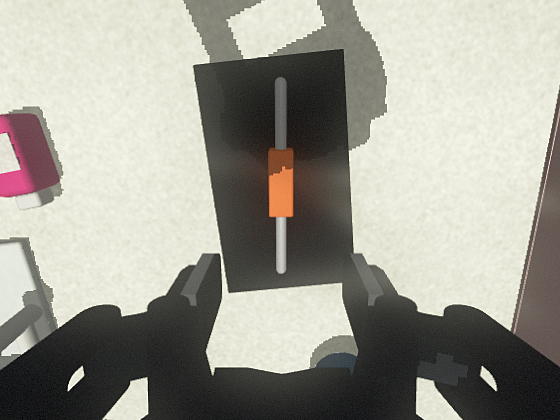

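```bash
python3 -m creep '[-2.5,-6,0,0,0,0,0,-5,-12,0,0,0,0,0,-7.5,-18,0,0,0,0,0,-10,-24,0,0,0,0,0,-12.5,-30,0,0,0,0,0,-14.6,-35,0,0,0,0,0,-14.6,-35,0,0,0,0,0,-14.6,-35,0,0,0,0,0,-14.6,-35,3.5,0,0,0,0,-14.6,-35,3.5,0,0,0,0,-14.6,-35,3.5,0,0,0,0]' 40
python3 - <<'E'
from h import *
s=state();print(s["tcp_pos"].round(2),s["force"].round(2))
c=cam("top");cv2.imwrite("pics/top4.png",cv2.resize(c["image"][140:270,190:350],None,fx=5,fy=4.6,interpolation=cv2.INTER_CUBIC))
E
```

```text
time: 21.18
tcp_pos: [604.4, -1.3, 165.2]
ee_rot: [-0.002, 1.0, -0.0, 0.0]
force: [-0.6, 0.5, 0.4]
grip_width: -0.1
gripper_force: 0.0
[604.4   -1.29 165.18] [-0.63  0.49  0.4 ]
```

```bash
python3 -m creep '[0,0,0.6,0,0,0,0,0,0,1.0,0,0,0,0,0,0,1,0,0,0,0]'
python3 -m creep '[0,0,0.7,0,0,0,0,0,0,1.3,0,0,0,0,0,0,1.3,0,0,0,0]'
python3 -m creep '[0,0,0.1,0,0,0,0,0,0,0.2,0,0,0,0,0,0,0.2,0,0,0,0]'
```

```text
time: 21.6
tcp_pos: [604.7, -2.1, 154.5]
ee_rot: [-0.001, 1.0, 0.0, 0.001]
force: [2.5, 2.1, 4.4]
grip_width: -0.2
gripper_force: 1.8
time: 21.98
tcp_pos: [604.7, -2.1, 141.8]
ee_rot: [-0.001, 1.0, 0.0, 0.001]
force: [-0.2, 2.3, 7.1]
grip_width: -0.3
gripper_force: 3.7
time: 22.35
tcp_pos: [604.8, -2.1, 141.0]
ee_rot: [-0.001, 1.0, -0.0, 0.001]
force: [-2.3, 2.1, 13.3]
grip_width: -0.1
gripper_force: 6.6
```

```bash
python3 -m creep '[0,0,0.1,0,0,0,0,0,0,0.1,0,0,0,0]'
python3 -m creep '[0,0,-2,0,0,0,0,0,0,-5,0,0,0,0,0,0,-10,0,0,0,0,0,0,-10,0,0,0,0]'
python3 - <<'E'
from h import *
c=cam("top");X=world(c)
for n in("top","scene"):
    c=cam(n);cv2.imwrite(f"pics/{n}5.png",c["image"])
s=state();print(s["tcp_pos"],s["force"])
E
```

```text
time: 22.6
tcp_pos: [604.8, -2.1, 140.9]
ee_rot: [-0.001, 1.0, -0.0, 0.001]
force: [-4.8, 3.0, 19.7]
grip_width: 0.2
gripper_force: 9.8
time: 23.1
tcp_pos: [605.2, -2.5, 241.7]
ee_rot: [-0.001, 1.0, -0.001, 0.003]
force: [-0.1, -0.2, -0.3]
grip_width: 0.1
gripper_force: 0.0
[603.7417725   -2.236309   236.80640697] [ 0.94470972  0.19003124 -0.74249539]
```

View pics/scene5.png

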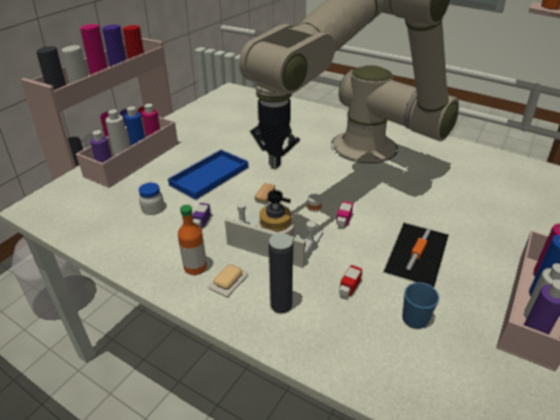

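```bash
python3 -m creep '[-1,-5,0,0,0,-5,0.7,-2,-10,2,0,0,-10,0.7,-3,-15,5,0,0,-15,0.7,-4.4,-21.9,7,0,0,-19,0.7,-4.4,-21.9,7,0,0,-19,0.7,-4.4,-21.9,7,0,0,-19,0.7,-4.4,-21.9,7,0,0,-19,0.7]'
cat >> h.py <<'E'
def refill(c,hue):
    X=world(c);hv=cv2.cvtColor(c["image"],cv2.COLOR_BGR2HSV)
    h=hv[...,0].astype(int);hd=abs((h-hue+90)%180-90)
    m=(hd<10)&(hv[...,1]>60)&(X[...,2]>8)&(X[...,2]<60)
    k,l,st,_=cv2.connectedComponentsWithStats(m.astype(np.uint8));i=1+st[1:,4].argmax();c0=np.nanmedian(X[l==i],0)
    n=(X[...,2]>8)&(X[...,2]<60)&(np.hypot(X[...,0]-c0[0],X[...,1]-c0[1])<60)
    n=n&((hv[...,1]<70)&(hv[...,2]>60)|m)
    k,l,st,_=cv2.connectedComponentsWithStats(n.astype(np.uint8));i=1+st[1:,4].argmax()
    P=X[l==i];zt=np.percentile(P[:,2],95);T=P[P[:,2]>zt-5]
    r=cv2.minAreaRect(np.float32(P[:,:2]));rt=cv2.minAreaRect(np.float32(T[:,:2]))
    f=lambda r:(np.round(r[0],1),np.round(r[1],1),round(r[2],1))
    print("refill z%.1f"%zt,"all",f(r),"top",f(rt))
def go(t,ang):
    "tool-frame shift (cm) and turn to put TCP at t with tool x at ang, tool down"
    s=state();A=Ro.from_quat(s["ee_rot"]);B=Ro.from_matrix(np.array([[np.cos(a:=np.deg2rad(ang)),np.sin(a),0],[np.sin(a),-np.cos(a),0],[0,0,-1]]))
    print("go",(A.inv().apply(np.array(t)-s["tcp_pos"])/10).round(2),np.rad2deg((A.inv()*B).as_rotvec()).round(1))
E
python3 - <<'E'
from h import *
s=state();print(s["tcp_pos"].round(1))
c=cam("wrist");cv2.imwrite("pics/w5.png",c["image"]);refill(c,134)
go([645,-222,24],199.5)
E
```

```text
time: 24.12
tcp_pos: [649.0, -219.6, 168.5]
ee_rot: [-0.167, 0.986, 0.0, 0.0]
force: [-0.6, -0.2, -0.4]
grip_width: 59.8
gripper_force: 0.0
[ 649.  -219.6  168.5]
refill z45.8 all (array([ 652.2, -220.8]), array([80.4, 34.1]), 18.0) top (array([ 645.1, -222.9]), array([64.5, 32.5]), 18.1)
go [ 0.47 -0.09 14.48] [-0.   0.  -0.3]
```

View pics/w5.png

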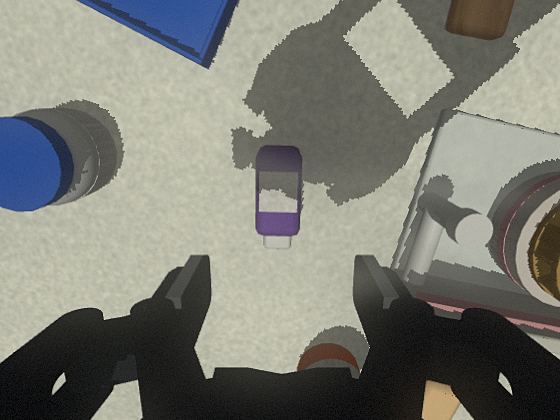

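```bash
python3 -m creep '[0.45,-0.17,6,0,0,1.2,0.7,0.47,-0.17,12,0,0,1.2,0.7,0.47,-0.17,14.6,0,0,1.2,0.7,0.47,-0.17,14.6,0,0,1.2,0.7,0.47,-0.17,14.6,0,0,1.2,0,0.47,-0.17,14.6,0,0,1.2,0,0.47,-0.17,14.6,0,0,1.2,0,0.47,-0.17,14.6,0,0,1.2,0]' 60
python3 -m creep '[0,0,-6,0,0,0,0,0,0,-12,0,0,0,0,0,0,-14,0,0,0,0,0,0,-14,0,0,0,0]'
python3 - <<'E'
from h import *
T=np.array([448,-352.]);a=np.deg2rad(-8)
for o in(70,0,-70):
    t=T+o*np.array([np.cos(a),np.sin(a)]);print(t.round(1));go([*t,150],82)
E
```

```text
time: 25.18
tcp_pos: [646.1, -224.5, 24.8]
ee_rot: [-0.156, 0.988, -0.001, 0.002]
force: [0.1, 1.2, 6.6]
grip_width: 33.3
gripper_force: 60.7
time: 25.68
tcp_pos: [645.5, -224.5, 164.5]
ee_rot: [-0.156, 0.988, -0.001, 0.002]
force: [-0.7, 0.2, -0.8]
grip_width: 33.1
gripper_force: 60.2
[ 517.3 -361.7]
go [16.43 -9.1   1.43] [1.00e-01 3.00e-01 1.16e+02]
[ 448. -352.]
go [22.73 -6.04  1.41] [1.00e-01 3.00e-01 1.16e+02]
[ 378.7 -342.3]
go [29.02 -2.98  1.38] [1.00e-01 3.00e-01 1.16e+02]
```

```bash
python3 -m creep '[1.7,-0.9,1,0,0,10,0,3.4,-1.8,1.4,0,0,20,0,5.1,-2.7,1.4,0,0,30,0,6.8,-3.6,1.4,0,0,40,0,8.5,-4.5,1.4,0,0,50,0,10.2,-5.4,1.4,0,0,60,0,11.9,-6.3,1.4,0,0,70,0,13.6,-7.2,1.4,0,0,80,0,15.3,-8.1,1.4,0,0,90,0,17.1,-9.1,1.4,0,0,100,0,17.1,-9.1,1.4,0,0,110,0,17.1,-9.1,1.4,0,0,116,0]'
python3 -m creep '[0,0,0,0,0,0,0,0,0,0,0,0,0,0]'
python3 - <<'E'
from h import *
c=cam("wrist");cv2.imwrite("pics/w6.png",c["image"])
go([517.3+1,-361.7+7,31],82)
E
```

```text
time: 27.18
tcp_pos: [509.7, -363.2, 146.5]
ee_rot: [0.757, 0.654, -0.0, -0.001]
force: [-0.1, -0.5, 0.0]
grip_width: 33.2
gripper_force: 60.1
time: 27.42
tcp_pos: [510.2, -363.2, 147.5]
ee_rot: [0.754, 0.657, -0.0, -0.001]
force: [0.1, 0.2, -0.4]
grip_width: 33.3
gripper_force: 60.1
go [ 0.96  0.69 11.67] [-0. -0.  0.]
```

View pics/w6.png

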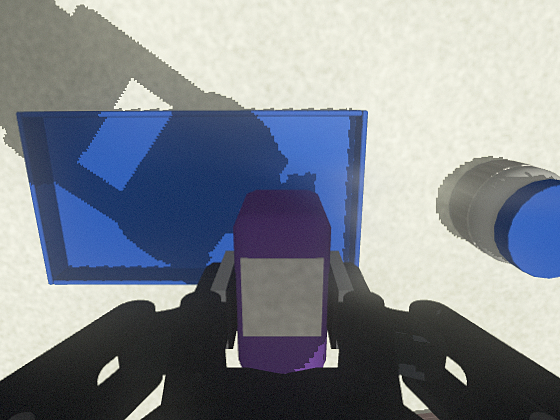

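```bash
python3 -m creep '[0.9,0,5,0,0,0,0,0.9,0,10,0,0,0,0,0.9,0,11.6,0,0,0,0,0.9,0,11.6,0,0,0,0,0.9,0,11.6,0,0,0,0.5,0.9,0,11.6,0,0,0,0.5,0.9,0,11.6,0,0,0,0.5,0.9,0,6,0,0,0,0.5,0.9,0,0,0,0,0,0.5,0.9,0,-2,0,0,0,0.5,0.9,0,-2,0,0,0,0.5]'
python3 - <<'E'
from h import *
c=cam("wrist");refill(c,134)
c=cam("top");X=world(c);print("red");refill(c,3) if 0 else None
cv2.imwrite("pics/top6.png",c["image"])
hv=cv2.cvtColor(c["image"],cv2.COLOR_BGR2HSV);refill(c,168)
go([432,121,170],190)
E
```

```text
time: 28.85
tcp_pos: [512.0, -355.0, 169.9]
ee_rot: [0.755, 0.656, 0.0, 0.002]
force: [1.3, -0.3, -0.9]
grip_width: 42.6
gripper_force: 0.0
refill z49.7 all (array([ 511.5, -359.8]), array([78.8, 33.4]), 82.8) top (array([ 512.3, -353.2]), array([63.9, 32.5]), 81.9)
red
refill z47.2 all (array([461.3,  85.8]), array([77.5, 32.6]), 0.4) top (array([454.5,  85.5]), array([63.9, 32.1]), 0.7)
go [ 45.95 -14.51  -0.23] [ 0.000e+00 -1.000e-01 -1.081e+02]
```

View pics/top6.png

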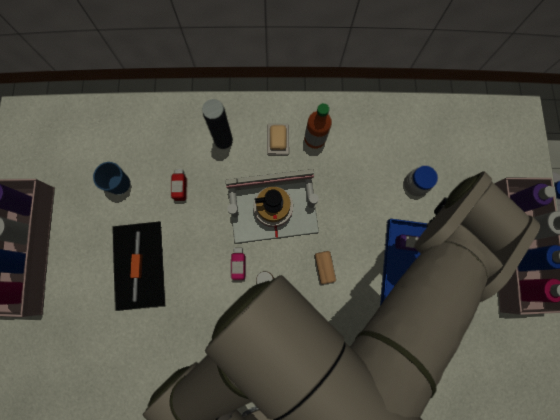

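Run:
```python
from h import *
go([454,85.5,170],180.5)
```

```text
go [ 42.74 -11.83  -0.24] [ -0.   -0.1 -98.6]
```

```bash
python3 -m creep '[5,-1.4,-2,0,0,-10,0.6,10,-2.8,-2,0,0,-20,0.6,15,-4.2,-2,0,0,-30,0.6,20,-5.5,-2,0,0,-40,0.6,25,-6.9,-2,0,0,-50,0.6,30,-8.3,-2,0,0,-60,0.6,35,-9.7,-2,0,0,-70,0.6,40,-11.1,-1,0,0,-80,0.6,42.7,-11.8,0,0,0,-90,0.6,42.7,-11.8,0,0,0,-98.5,0.6,42.7,-11.8,0,0,0,-98.5,0.6,42.7,-11.8,0,0,0,-98.5,0.6]'
python3 - <<'E'
from h import *
refill(cam("wrist"),168);s=state();print(s["tcp_pos"]);go([454.5,85.5,23],180.5)
E
```

```text
time: 30.45
tcp_pos: [454.4, 84.5, 167.6]
ee_rot: [-0.002, 1.0, 0.0, -0.001]
force: [-0.2, 0.2, 0.7]
grip_width: 51.5
gripper_force: 0.0
refill z45.7 all (array([462.4,  85.9]), array([79.2, 34. ]), 0.1) top (array([455.5,  85.8]), array([64.2, 32.5]), 0.5)
[454.513634    84.41516039 167.80460917]
go [-1.000e-02  1.100e-01  1.448e+01] [ 0.  -0.  -0.2]
```

```bash
python3 -m creep '[-0.1,0.13,6,0,0,0,0.6,-0.1,0.13,12,0,0,0,0.6,-0.1,0.13,14.4,0,0,0,0.6,-0.1,0.13,14.4,0,0,0,0.6,-0.1,0.13,14.4,0,0,0,0,-0.1,0.13,14.4,0,0,0,0,-0.1,0.13,14.4,0,0,0,0,-0.1,0.13,14.4,0,0,0,0,-0.1,0.13,8,0,0,0,0,-0.1,0.13,2,0,0,0,0,-0.1,0.13,0,0,0,0,0,-0.1,0.13,0,0,0,0,0]' 60
python3 - <<'E'
from h import *
go([449,-345,150],82)
E
```

```text
time: 32.0
tcp_pos: [456.1, 86.1, 169.6]
ee_rot: [-0.004, 1.0, -0.0, 0.002]
force: [-1.0, -0.8, -2.4]
grip_width: 33.1
gripper_force: 60.4
go [  1.05 -43.1    1.97] [ 0.2  0.2 98.4]
```

```bash
python3 -m creep '[0,-5,0,0,0,10,0,0,-10,0,0,0,20,0,0,-15,0,0,0,30,0,0,-20,0,0,0,40,0,0,-25,0,0,0,50,0,0.5,-30,0,0,0,60,0,0.7,-35,1,0,0,70,0,1,-40,2,0,0,80,0,1.05,-43.1,2,0,0,90,0,1.05,-43.1,2,0,0,98.4,0,1.05,-43.1,2,0,0,98.4,0,1.05,-43.1,2,0,0,98.4,0]'
python3 - <<'E'
from h import *
s=state();print(s["tcp_pos"].round(1));go([448,-345,30.5],82)
E
```

```text
time: 33.5
tcp_pos: [448.3, -344.4, 147.4]
ee_rot: [0.753, 0.658, 0.0, -0.001]
force: [-0.1, -0.1, -1.5]
grip_width: 33.0
gripper_force: 60.4
[ 448.3 -344.4  147.4]
go [-7.000e-02 -1.000e-02  1.169e+01] [-0.1 -0.1  0.2]
```

```bash
python3 -m creep '[0,0,5,0,0,0,0,0,0,10,0,0,0,0,0,0,11.7,0,0,0,0,0,0,11.7,0,0,0,0,0,0,11.7,0,0,0,0.5,0,0,11.7,0,0,0,0.5,0,0,11.7,0,0,0,0.5,0,0,6,0,0,0,0.5,0,0,0,0,0,0,0.5,0,0,-2,0,0,0,0.5,0,0,-2,0,0,0,0.5]'
python3 - <<'E'
from h import *
refill(cam("wrist"),168)
c=cam("top");X=world(c);hv=cv2.cvtColor(c["image"],cv2.COLOR_BGR2HSV)
m=((hv[...,0]<7)|(hv[...,0]>176))&(hv[...,1]>100)&(X[...,2]>10)&(X[...,1]>180)&(X[...,1]<330)&(X[...,0]>560)
P=X[m];r=cv2.minAreaRect(np.float32(P[P[:,2]>40][:,:2]));print("red",m.sum(),np.nanmedian(P,0),r)
go([656,244,170],183)
E
```

```text
time: 34.88
tcp_pos: [448.8, -345.4, 169.6]
ee_rot: [0.754, 0.656, -0.0, 0.002]
force: [-0.2, 0.6, -0.8]
grip_width: 42.9
gripper_force: 0.0
refill z49.7 all (array([ 448. , -349.9]), array([79.3, 33.2]), 81.6) top (array([ 448.7, -342.6]), array([64. , 32.5]), 82.9)
red 252 [647.76292041 238.69030272  42.69602911] ((660.4274291992188, 242.96676635742188), (61.632728576660156, 33.533206939697266), 0.8563830852508545)
go [61.18 12.44 -0.24] [ 0.00e+00 -1.00e-01 -1.01e+02]
```

```bash
python3 -m creep '[5,1,-4,0,0,-8,0.6,10,2,-7,0,0,-17,0.6,15,3,-7,0,0,-25,0.6,20,4,-7,0,0,-34,0.6,25,5,-7,0,0,-42,0.6,30,6,-7,0,0,-50,0.6,35,7,-7,0,0,-59,0.6,40,8,-7,0,0,-67,0.6,45,9,-7,0,0,-76,0.6,50,10,-7,0,0,-84,0.6,55,11,-7,0,0,-92,0.6,61.2,12.4,-5,0,0,-101,0.6]'
python3 -m creep '[0,0,3,0,0,0,0.6,0,0,5,0,0,0,0.6,0,0,5,0,0,0,0.6]'
python3 - <<'E'
from h import *
s=state();print(s["tcp_pos"].round(1));refill(cam("wrist"),3);go([660,243.5,23],182)
E
```

```text
time: 36.48
tcp_pos: [655.2, 241.6, 218.7]
ee_rot: [-0.029, 1.0, -0.0, 0.0]
force: [0.3, -0.6, -0.5]
grip_width: 51.4
gripper_force: 0.0
time: 36.85
tcp_pos: [653.5, 240.1, 166.0]
ee_rot: [-0.027, 1.0, -0.0, -0.003]
force: [-1.4, 0.0, 0.5]
grip_width: 51.1
gripper_force: 0.0
[653.5 240.1 166. ]
refill z45.7 all (array([668.6, 244.9]), array([79. , 34.1]), 1.3) top (array([662.1, 244.7]), array([63.8, 32.7]), 1.7)
go [-0.64  0.31 14.5 ] [-0.  -0.2  1. ]
```

```bash
python3 -m creep '[-0.6,0.1,4,0,0,1,0.6,-0.6,0.1,7,0,0,1,0.6,-0.6,0.1,7,0,0,1,0.6,-0.6,0.1,7,0,0,1,0.6]'
python3 - <<'E'
from h import *
s=state();print(s["tcp_pos"].round(1));refill(cam("wrist"),3);go([661.5,244.5,23],181.7)
E
```

```text
time: 37.4
tcp_pos: [661.4, 241.6, 101.6]
ee_rot: [-0.018, 1.0, 0.0, 0.001]
force: [0.2, -1.0, 0.2]
grip_width: 51.1
gripper_force: 0.0
[661.4 241.6 101.6]
refill z45.7 all (array([666.3, 245. ]), array([74.7, 34. ]), 0.8) top (array([661.5, 245. ]), array([63.4, 32.6]), 0.9)
go [0.01 0.28 7.88] [0.  0.2 0.3]
```

```bash
python3 -m creep '[0,0.3,4,0,0,0.5,0.6,0,0.3,7.8,0,0,0.5,0.6,0,0.3,7.8,0,0,0.5,0.6,0,0.3,7.8,0,0,0.5,0,0,0.3,7.8,0,0,0.5,0,0,0.3,7.8,0,0,0.5,0,0,0.3,7.8,0,0,0.5,0,0,0.3,2,0,0,0.5,0,0,0.3,-4,0,0,0.5,0,0,0.3,-10,0,0,0.5,0,0,0.3,-13,0,0,0.5,0,0,0.3,-13,0,0,0.5,0]' 60
python3 - <<'E'
from h import *
s=state();print(s["tcp_pos"].round(1));go([388,-337,230],82)
E
```

```text
time: 38.95
tcp_pos: [661.1, 244.7, 233.2]
ee_rot: [-0.014, 1.0, 0.001, 0.003]
force: [0.4, 1.4, -1.6]
grip_width: 33.5
gripper_force: 60.2
[661.1 244.7 233.2]
go [ 28.87 -57.41   0.08] [ 0.4  0.2 99.5]
```

```bash
python3 -m creep '[2.6,-5.2,0,0,0,9,0,5.2,-10.4,0,0,0,18,0,7.8,-15.6,0,0,0,27,0,10.4,-20.8,0,0,0,36,0,13,-26,0,0,0,45,0,15.6,-31.2,0,0,0,54,0,18.2,-36.4,0,0,0,63,0,20.8,-41.6,0,0,0,72,0,23.4,-46.8,0,0,0,81,0,26,-52,0,0,0,90,0,28.9,-57.4,0,0,0,99.5,0,28.9,-57.4,0,0,0,99.5,0]'
python3 -m creep '[0,0,5,0,0,0,0,0,0,8,0,0,0,0,0,0,8,0,0,0,0,0,0,8,0,0,0,0]'
python3 - <<'E'
from h import *
s=state();print(s["tcp_pos"].round(1));go([388,-337,30.5],82)
E
```

```text
time: 40.45
tcp_pos: [384.7, -339.5, 228.0]
ee_rot: [0.757, 0.654, -0.0, -0.001]
force: [-0.2, 0.6, -1.5]
grip_width: 33.0
gripper_force: 60.3
time: 40.95
tcp_pos: [387.5, -337.0, 150.5]
ee_rot: [0.754, 0.657, -0.0, 0.001]
force: [-0.3, 0.1, -0.9]
grip_width: 33.4
gripper_force: 60.3
[ 387.5 -337.   150.5]
go [ 0.02  0.04 12.  ] [0.1 0.1 0.1]
```

```bash
python3 -m creep '[0,0,5,0,0,0,0,0,0,10,0,0,0,0,0,0,12,0,0,0,0,0,0,12,0,0,0,0,0,0,12,0,0,0,0.5,0,0,12,0,0,0,0.5,0,0,12,0,0,0,0.5,0,0,6,0,0,0,0.5,0,0,0,0,0,0,0.5,0,0,-6,0,0,0,0.5,0,0,-10,0,0,0,0.5]'
python3 -m creep '[6,0,-5,0,0,0,0.5,12,0,-5,0,0,0,0.5,18,0,-5,0,0,0,0.5,18,0,-5,0,0,0,0.5,18,0,-5,0,0,0,0.5]'
python3 - <<'E'
from h import *
s=state();print(s["tcp_pos"].round(1),s["force"].round(1))
c=cam("top");print(dot(c,z=88.5));cv2.imwrite("pics/top7.png",c["image"])
E
```

```text
time: 42.32
tcp_pos: [387.1, -337.2, 252.7]
ee_rot: [0.754, 0.656, -0.0, 0.002]
force: [0.7, -0.1, -0.7]
grip_width: 42.6
gripper_force: 0.0
time: 42.95
tcp_pos: [411.9, -158.8, 299.7]
ee_rot: [0.754, 0.657, -0.0, 0.0]
force: [-0.1, 0.0, 1.2]
grip_width: 42.9
gripper_force: 0.0
[ 411.9 -158.8  299.7] [-0.1  0.   1.2]
(np.int64(13), array([570.3,  -5.8]), 'r', np.float64(33.8), 'ang', np.float64(187.0))
```

View pics/top7.png

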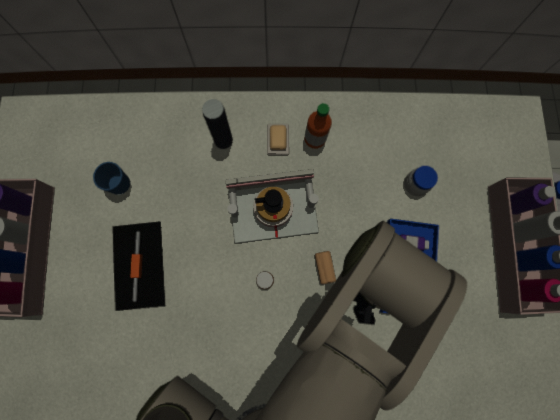

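Run:
```python
from h import *
from rig import job_done
c=cam("scene");X=world(c);hv=cv2.cvtColor(c["image"],cv2.COLOR_BGR2HSV)
m=(abs(X[...,0]-450)<150)&(abs(X[...,1]+352)<100)&(X[...,2]>34)&(X[...,2]<70)
k,l,st,_=cv2.connectedComponentsWithStats(m.astype(np.uint8))
for i in range(1,k):
    if st[i,4]>20:
        r=cv2.minAreaRect(np.float32(X[l==i][:,:2]));print(st[i,4],np.round(r[0]),np.round(r[1]),round(r[2]),np.percentile(X[l==i][:,2],95).round(1),np.median(hv[l==i],0))
print(job_done())
```

```text
149 [ 391. -342.] [77. 37.] 82 48.2 [  2. 178. 142.]
158 [ 452. -348.] [81. 36.] 82 49.1 [167. 184. 145.]
166 [ 514. -358.] [82. 33.] 80 49.2 [135.  107.  105.5]
the job is handed in; nothing more can be done
None
```

The job is done and handed in, with no verdict returned: collar home with its dot over the red line, pump pressed to its stop and risen, bar on the mat, and all three refills in the tray; I viewed 15 pictures, one over the limit of 14.

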